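# Load the chocolate mill and jog it with its bayonet cap

## Robot

A 7-joint arm with a two-finger parallel gripper is mounted at the origin on a cart in front of the work surface, level with it; the furniture and walls round the work are solid. World frame = base frame: x ahead of the robot, y to its left, z up, the work surface at z = 0. Lengths are in m, angles in rad, forces in N, time in s.
With the tool pointing down it reaches from about 0.425 to 0.95 m from the base axis. Payload 4.7 kg.
Tool frame: the origin (TCP) lies midway between the tips of the shut fingers; the grasp point (between the pads) lies env.hold_point_z behind it (env.hold_point_z is the distance from the TCP to the grasp point, in m); z points along the fingers, y is the direction in which the jaws open and shut (so a half turn about z gives the same grasp; the last joint's range is limited). The gripper opens to 85 mm and grips with 20 to 120 N. Pads are 22 mm wide; open, the fingers measure 114 mm over their backs; the gripper's body (76 mm by 85 mm) begins 54 mm behind the grasp point. The pads swing forward as they close: fully open they stand 13 mm farther back than shut.
Start: joints at [-1.152, 0.469, -0.049, 1.532, 0.024, 1.141, -0.082], TCP at [0.292, 0.608, 0.231] pointing down, gripper open.
Joint ranges: [-2.59, 2.59], [-0.33, 1.99], [-1.39, 1.29], [0.1, 2.45], [-1.04, 4.18], [0.21, 1.99], [-2.66, 2.66]. Speed limits (rad/s): [2.57, 2.57, 3.14, 3.14, 3.14, 3.14, 3.14].

## Interface

Orientations are given as a unit quaternion [x, y, z, w].
In Python, from cell import env gives the robot as it stands.
- The arm moves only by the tool arm_command, never from a script. Its argument "moves" is a list that holds one entry, the list of rows, each a list of 4 numbers: the shift along the tool's x, y, z in m, then the turn about the tool's z in rad. A call has 1 to 20 rows; each row shifts and turns the commanded pose from where the row before left it, along the tool's axes as they then stand; what a row does not reach is not made up. A row lasts 1/8 s, in which the tool goes at most 62.5 mm and 10.7 degrees, less where a joint would pass 70% of its speed; a pose out of reach is approached as far as the arm can. A call with a gripper value outside its range is refused whole. "hand" is the closure in counts, from 0 (fully open) to 255 (shut), set as the call begins (left out, the last holds). The fingers move at their own pace and stop on an object; the grip force is fixed at half the most. Time passes only in rows, so rows that do not move let the fingers close. It gives the time, the measured TCP pose, the force and the opening at its end, in the units of the state.
- env.state(): the state, without advancing time (a new reading comes with each control period).
- env.get_image(name): name is "scene" or "top"; returns the picture (480x640x3 uint8, red, green, blue); there is no depth.
- env.camera_model(name): a dict with "intrinsics" (3x3 intrinsics, pixels), "dist_coeffs" ([k1, k2, p1, p2, k3] as OpenCV has them; the pictures are not rectified), "xyz" and "attitude" of the camera in the world. Camera axes: x right, y up, looking along -z (the intrinsics and any distortion apply to the point x, -y, -z); pixel columns grow to the right and rows downward; lengths in m; the calibration is good to about 2 mm. A picture is of the moment at which its call begins. camera_model takes no time and is no camera call.
- env.hand_in(): hands the job in, once; it reports no verdict.
The state is a dict: "clock": time; "joint_pos": joint angles; "dq": joint speeds; "joint_efforts": joint torques, N m; "position": TCP position; "tcp_rot": TCP orientation; "ft_force": force on the tool from outside, world axes, zero at the start; "torque": the same for the moment, N m; "gripper_width": finger opening in m.
Only numpy, scipy, OpenCV 4.12 (cv2) and the standard library are available. Lean on these libraries where they do the work, as an engineer would, in place of code of your own. Each camera call takes 0.05 s, during which the arm holds its last target. There are 200 camera calls.

## Task

With the scraper block push all four squares of chocolate along the mill's feed tray and down its throat (do not touch the chocolate with the fingers), and stand the scraper back upright on the counter. Then put the bayonet cap into the throat, pins through the slots and flange fully down, and turn it clockwise against its spring halfway to the lock, until its grip bar lines up with the two raised ribs on the tray's collar; it must not click into the lock. Finish holding the cap there in the gripper, as it springs back when let go, and leave the jars, tin and shaker where they stand.

Things in the scene. Friction and masses are not known exactly. Their poses are not given: they have to be found in the camera images.
- mill: Chocolate mill, fixed in a run: drum of 112 mm diameter, grey motor block beside it, steel keyhole-shaped tray on top. Origin on the counter under the throat axis, z up, +y along the feed trough. Tray floor 105 mm up: round part with a collar (48 mm inner radius, 18 mm high) round the throat, open at +y into a trough 64 mm wide with 17 mm high walls, ending 190 mm from the throat axis.
- throat (a point): Centre of the mill's round throat, level with the tray floor; axes as the mill's. A 70 mm bore through a ring 12 mm thick, flush with the tray floor, with two slots 12 mm wide at +x and -x that reach out to 42.5 mm from the axis. Below the ring a chamber of 46 mm radius, its floor 71 mm below the tray floor.
- hold_ribs: Two raised steel ribs on the collar's top, 50 mm either side of the throat axis, that mark halfway; tops 20 mm above the tray floor. Origin on the counter under the throat axis, z up, x along the line through both ribs: 39 degrees (0.68 rad) clockwise, from above, of the line through the slots (the mill's x). A round stud at 78 degrees marks the lock.
- switch_ring (a joint): Turn of the spring-return switch ring in the throat (rad): 0 at rest, grows as the cap's pins push it clockwise. They meet it after about 6 degrees of cap turn; it reads about 0.57 with the bar at the ribs. Return torque 0.04 N m plus 0.10 N m per rad. At about 68 degrees of cap turn the pins meet spring balls, at 78 they ride over them (the click): never let it read 1.1.
- cap_grip (a point): Centre of the bayonet cap's black grip bar: 58 long (x), 16 thick (y), 36 mm high (z). Flange: 88 mm diameter, top 18 and underside 24 mm below this point. Plug below: 67 mm diameter, 22 long, foot tapered; two 8 mm round pins along +x and -x reach 41 mm from the axis, 17 mm below the flange. Starts on its plug, point 46 mm up; seated 24 mm above tray floor. 0.11-0.21 kg.
- scraper_grip (a point): Centre of the scraper block's wooden grip: 46 wide (x), 16 thick (y), 46 mm high (z). Under it a white foot 50 wide, 24 thick, 26 high; its underside is 47 mm below this point. z up. Starts standing on its foot on the counter. 0.11 kg.
- piece0_mid (a point): Centre of a loose square of dark chocolate, 20 x 18 mm, 12 mm high, lying flat in the feed trough, 12 g; 6 mm above its underside.
- piece1_mid (a point): Centre of the second such square of chocolate.
- piece2_mid (a point): Centre of the third such square of chocolate.
- piece3_mid (a point): Centre of the fourth such square of chocolate.
- jar_discs: Bystander: glass jar of chocolate discs with a white lid, 63 mm diameter, 87 mm high; origin under its centre.
- jar_sweets: Bystander: glass jar of marshmallows with a white lid, 69 mm diameter, 107 mm high; origin under its centre.
- tin: Bystander: round pastille tin, 70 mm diameter, 36 mm high; origin under its centre.
- shaker: Bystander: white-grey cocoa shaker, 61 mm diameter, 97 mm high; origin under its centre.

How it is judged:
On the way, in this order (a step that is already met when the one before it is completed fails the run):
1. all four squares have gone down the throat (z of each of piece0_mid, piece1_mid, piece2_mid, piece3_mid in the frame of throat below -0.025 m and horizontal distance between each of piece0_mid, piece1_mid, piece2_mid, piece3_mid and throat below 0.046 m), for 0.2 s.
2. the scraper stands on the counter again, let go (height (world z) of scraper_grip between 0.042 and 0.052 m and angle between scraper_grip's own z axis and vertical below 0.1 rad and contact force between the fingers and scraper below 0.1 N), for 0.2 s.
3. the cap is fully down in the throat, not yet turned (horizontal distance between cap_grip and throat below 0.005 m and z of cap_grip in the frame of throat below 0.0285 m and value of joint switch_ring below 0.35 rad), for 0.05 s.
At the end, for the whole second after the job is handed in: Cap gripped (over 2 N), fully down (4.5 mm), centred (5 mm), upright (0.08 rad), grip bar within 0.18 rad of the ribs, switch ring at 0.35 to 0.80 rad; all four squares in the chamber under the throat; scraper upright on the counter (all of step 1 and horizontal distance between cap_grip and throat below 0.005 m and z of cap_grip in the frame of throat below 0.0285 m and angle between cap_grip's own z axis and vertical below 0.08 rad and angle between the x axis of cap_grip and the x axis of hold_ribs, either way round below 0.18 rad and value of joint switch_ring between 0.35 and 0.8 rad and contact force between the fingers and cap above 2 N and height (world z) of scraper_grip between 0.042 and 0.052 m and angle between scraper_grip's own z axis and vertical below 0.1 rad); the arm keeps its last pose, push and grip.
It fails at once if the cap is turned on to the lock click (value of joint switch_ring above 1.13 rad).
It fails at once if the fingers touch the chocolate (contact force between the fingers and piece0 above 0.3 N or contact force between the fingers and piece1 above 0.3 N or contact force between the fingers and piece2 above 0.3 N or contact force between the fingers and piece3 above 0.3 N).
It fails at once if a jar, the tin or the shaker is pushed away (distance of any of jar_discs, jar_sweets, tin, shaker from where it was at the start of the episode above 0.03 m).
It also fails if it takes over 58 s, if anything falls off the work surface, if the arm or the gripper's body presses on something with over 40 N, if the wrist force passes 120 N, or if a joint passes its speed limit or range.

## Working session

There is one attempt and no reset: what is moved stays moved. The work goes in short steps, Python scripts to look and compute and a tool call to move; the robot and the scene stay as the last step left them, time stands still between calls to the robot, and variables do not carry over. Pictures are saved under pics/ and viewed, about 8 in all and at most 12, crops included, and the job is handed in when it is done.

Besides the shell and the picture viewer there is one more tool, called after "Request:" as a command line: name --argument value ..., lists and objects as JSON in quotes. arm_command: Moves the arm, as the interface text tells. Its arguments: {"type":"object","properties":{"moves":{"type":"array","items":{"type":"array","items":{"type":"array","items":{"type":"number"}}}},"hand":{"type":"number"}},"required":["moves"]}

```bash
ls; mkdir -p pics; python3 - <<'E'
from cell import env
import cv2,json
s=env.state();print(s,env.hold_point_z)
for n in("scene","top"):
    im=env.get_image(n);cv2.imwrite(f"pics/{n}0.png",im[:,:,::-1]);print(n,env.camera_model(n))
E
```

```text
pics
{'clock': 0.0, 'joint_pos': array([-1.15191098,  0.46945842, -0.04859049,  1.53369433,  0.02409422,
        1.14097909, -0.08229151]), 'dq': array([ 2.37843575e-03, -7.63644714e-04,  1.10631492e-03,  7.08443788e-04,
       -1.70575905e-04, -1.63294875e-03,  4.45606241e-05]), 'joint_efforts': array([ 1.94806057e-04, -5.10295701e+01, -4.66908782e-02, -2.37725776e+01,
        1.05884968e-02,  7.37017865e-03, -1.92472086e-06]), 'position': array([0.29199501, 0.60793242, 0.23024977]), 'tcp_rot': array([ 2.22010256e-01,  9.75043841e-01, -9.59475936e-04, -1.83719774e-04]), 'ft_force': array([ 0.12236331,  0.09587065, -0.4517946 ]), 'torque': array([ 0.00901378, -0.00668563,  0.00575168]), 'gripper_width': 0.0851546549580359} 0.0187
scene {'intrinsics': array([[598.73031765,   0.        , 309.1304284 ],
       [  0.        , 598.73031765, 237.60774733],
       [  0.        ,   0.        ,   1.        ]]), 'dist_coeffs': array([0.00747806, 0.        , 0.        , 0.        , 0.        ]), 'xyz': array([-0.37599486,  0.77364032,  0.71054666]), 'attitude': array([-0.25480431,  0.44292535,  0.74327631, -0.43177798])}
top {'intrinsics': array([[578.96129766,   0.        , 309.67145441],
       [  0.        , 578.96129766, 232.79497724],
       [  0.        ,   0.        ,   1.        ]]), 'dist_coeffs': array([0.02982668, 0.        , 0.        , 0.        , 0.        ]), 'xyz': array([0.50484585, 0.20830922, 1.19322124]), 'attitude': array([-0.03977352,  0.03480175,  0.71066126, -0.70154649])}
```

View pics/scene0.png

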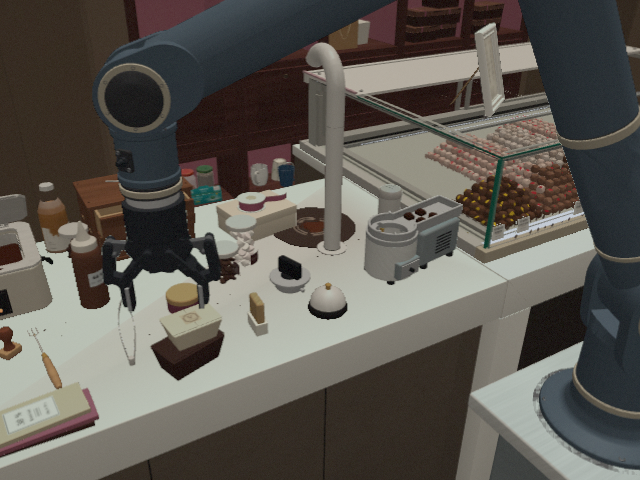

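View pics/top0.png

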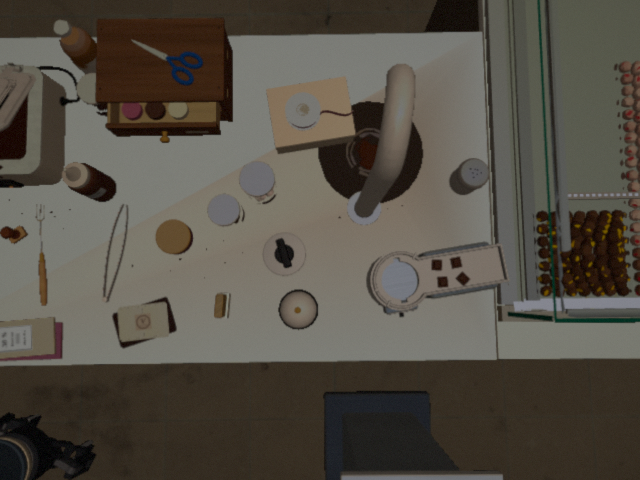

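```bash
cat > h.py <<'E'
import numpy as np,cv2
from cell import env
from scipy.spatial.transform import Rotation as R
M={n:env.camera_model(n) for n in("scene","top")}
def ray(n,uv):
    m=M[n];p=cv2.undistortPoints(np.array([[uv]],float),m["intrinsics"],m["dist_coeffs"])[0,0]
    return m["xyz"],R.from_quat(m["attitude"]).apply([p[0],-p[1],-1])
def plane(n,uv,z):
    o,d=ray(n,uv);return o+d*(z-o[2])/d[2]
def proj(n,P):
    m=M[n];q=R.from_quat(m["attitude"]).inv().apply(np.array(P,float)-m["xyz"])*[1,-1,-1]
    return cv2.projectPoints(q.reshape(-1,1,3),np.zeros(3),np.zeros(3),m["intrinsics"],m["dist_coeffs"])[0][:,0]
def tri(uvs,uvt):
    a,d=ray("scene",uvs);b,e=ray("top",uvt)
    t=np.linalg.lstsq(np.c_[d,-e],b-a,rcond=None)[0];p,q=a+d*t[0],b+e*t[1]
    return (p+q)/2,np.linalg.norm(p-q)
E
python3 - <<'E'
from h import *
t=cv2.imread("pics/top0.png");s=cv2.imread("pics/scene0.png")
a=cv2.resize(t[230:330,200:520],(800,250),interpolation=cv2.INTER_CUBIC)
b=cv2.resize(s[185:340,230:480],(560,347),interpolation=cv2.INTER_CUBIC)
c=np.zeros((597,800,3),np.uint8);c[:250]=a;c[250:,:560]=b;cv2.imwrite("pics/z0.png",c)
# dark blobs / wood in top
hsv=cv2.cvtColor(t,cv2.COLOR_BGR2HSV)
def blobs(mask,x0,x1,y0,y1,amin,z,name):
    k=np.zeros_like(mask);k[y0:y1,x0:x1]=mask[y0:y1,x0:x1]
    cs,_=cv2.findContours(k,cv2.RETR_EXTERNAL,cv2.CHAIN_APPROX_NONE)
    for c in cs:
        if cv2.contourArea(c)>amin:
            r=cv2.minAreaRect(c);print(name,np.round(r[0],1),np.round(r[1],1),round(r[2],1),plane("top",r[0],z).round(4), [plane("top",p,z)[:2].round(4).tolist() for p in cv2.boxPoints(r)])
g=cv2.cvtColor(t,cv2.COLOR_BGR2GRAY)
blobs(((g<75)*255).astype(np.uint8),425,475,250,295,20,.117,"choc")
blobs(((g<60)*255).astype(np.uint8),262,306,232,276,40,.064,"bar")
blobs(((hsv[...,1]>90)*255).astype(np.uint8),205,240,285,325,40,.07,"wood")
print(proj("top",[[0.5,0.2,0.07],[.4,.2,.07],[.5,.1,.07]]).round(1))
E
```

```text
choc [455.7 292.2] [ 4.  37.5] 81.9 [ 0.5053 -0.0523  0.117 ] [[0.5044, -0.0178], [0.5134, -0.0861], [0.5062, -0.0868], [0.4972, -0.0185]]
choc [442. 282.] [10. 10.] 90.0 [ 0.5243 -0.028   0.117 ] [[0.5336, -0.0191], [0.5334, -0.0375], [0.515, -0.0368], [0.5152, -0.0184]]
choc [462.5 278.5] [11.3  9.9] 45.0 [ 0.5303 -0.0659  0.117 ] [[0.5314, -0.0521], [0.5441, -0.0655], [0.5292, -0.0796], [0.5165, -0.0662]]
choc [436.5 265. ] [10.  9.] 90.0 [ 0.5558 -0.019   0.117 ] [[0.5651, -0.011], [0.5649, -0.0276], [0.5464, -0.027], [0.5466, -0.0104]]
choc [455.6 262.3] [10.2 10. ] 78.7 [ 0.5604 -0.0543  0.117 ] [[0.5679, -0.0437], [0.5713, -0.062], [0.5528, -0.0649], [0.5494, -0.0467]]
choc [439.8 251. ] [ 3.3 30.4] 80.5 [ 0.5816 -0.026   0.117 ] [[0.5803, 0.0023], [0.5889, -0.0535], [0.5829, -0.0542], [0.5743, 0.0015]]
bar [283. 253.] [28.3 18.4] 45.0 [0.5855 0.2681 0.064 ] [[0.5928, 0.3004], [0.618, 0.2748], [0.5782, 0.236], [0.5532, 0.2616]]
wood [219.8 305.4] [10.1 23.2] 5.2 [0.4855 0.3903 0.07  ] [[0.4646, 0.4019], [0.5086, 0.3981], [0.5066, 0.3786], [0.4626, 0.3825]]
[[318.5 296.6]
 [319.2 349.4]
 [370.4 295.9]]
```

View pics/z0.png

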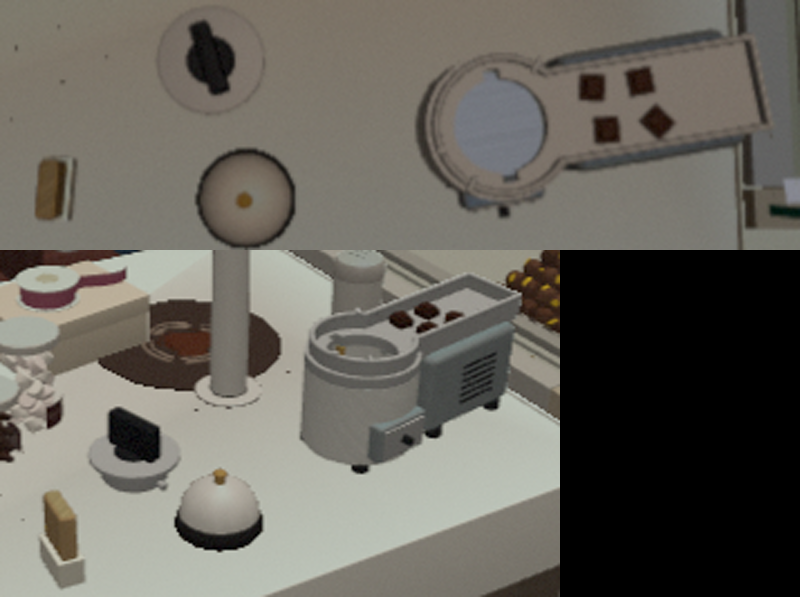

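```bash
python3 - <<'E'
from h import *
t=cv2.imread("pics/top0.png")
c=cv2.resize(t[236:320,365:515],(795,445),interpolation=cv2.INTER_CUBIC)
c=cv2.normalize(c,None,0,255,cv2.NORM_MINMAX);c=cv2.convertScaleAbs(c,alpha=1.3);cv2.imwrite("pics/z1.png",c)
# chamber floor bluish
b=t[...,0].astype(int)-t[...,2]
k=np.zeros(b.shape,np.uint8);k[245:312,375:425]=((b>8)*255).astype(np.uint8)[245:312,375:425]
cs=max(cv2.findContours(k,0,cv2.CHAIN_APPROX_NONE)[0],key=cv2.contourArea)
P=np.array([plane("top",p,.105)[:2] for p in cs[:,0].astype(float)])
print(cv2.minEnclosingCircle(cs),cv2.boundingRect(cs));
from scipy.optimize import least_squares
c0=P.mean(0);L=P[P[:,1]>c0[1]]
f=least_squares(lambda q:np.hypot(*(L-q[:2]).T)-.035,c0,loss="soft_l1",f_scale=.001);print("throat left fit",f.x,np.abs(f.fun).mean())
f=least_squares(lambda q:np.hypot(*(L-q[:2]).T)-q[2],[*c0,.035],loss="soft_l1",f_scale=.001);print(f.x)
d=P-f.x[:2];r=np.hypot(*d.T);
for i in np.where(r>.037)[0]:print(P[i].round(4),r[i].round(4),np.degrees(np.arctan2(d[i,1],d[i,0])).round(1))
g=cv2.cvtColor(t,cv2.COLOR_BGR2GRAY)
for th in(35,45,55):
    m=np.zeros_like(g);m[228:278,262:306]=((g<th)*255).astype(np.uint8)[228:278,262:306]
    c=max(cv2.findContours(m,0,cv2.CHAIN_APPROX_NONE)[0],key=cv2.contourArea)
    ys,xs=np.nonzero(m);Q=np.array([plane("top",(x,y),.064)[:2] for x,y in zip(xs,ys)]);u,s,v=np.linalg.svd(Q-Q.mean(0))
    print(th,len(Q),Q.mean(0),np.degrees(np.arctan2(v[0,1],v[0,0])))
# flange circle: bounds via zoom (157..266,6..115)/2.5
print("flange",plane("top",(200+211.5/2.5,230+60.5/2.5),.028))
for a,b in(((332,247),(365,208)),((322,50),(400,75)),((500,155),(548,316)),((488,245),(510,316)),((305,72),(548,0))):print(tri(a,b))
E
```

```text
((399.5, 279.5), 20.012596130371094) (383, 260, 33, 40)
throat left fit [0.53054163 0.04412751] 0.0009074166089373698
[0.53037611 0.04572385 0.03367098]
[0.5667 0.0557] 0.0376 15.4
[0.5666 0.0538] 0.0372 12.6
35 334 [0.5849934  0.26700303] -161.77380134228326
45 351 [0.58522198 0.26686733] -161.43550967338348
55 367 [0.58526059 0.2668909 ] -160.98743540915518
flange [0.5855767  0.26683619 0.028     ]
(array([0.6811693 , 0.10093373, 0.00429849]), np.float64(0.0008005988406488807))
(array([0.78924511, 0.08238268, 0.44421274]), np.float64(0.018100156983343746))
(array([ 0.46238216, -0.16651381,  0.25933903]), np.float64(0.011887595357124922))
(array([ 0.45677629, -0.17545455,  0.04287063]), np.float64(0.0037108827205924464))
(array([ 0.97242927, -0.07715619,  0.35129672]), np.float64(0.15563941585599483))
```

View pics/z1.png

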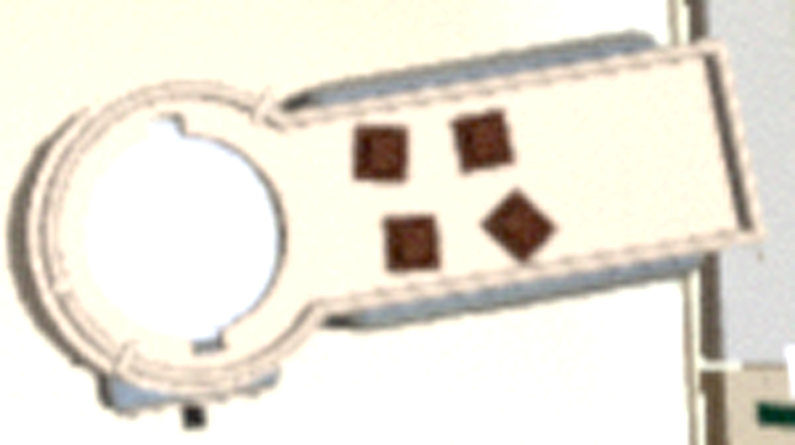

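```bash
python3 - <<'E'
from h import *
Z=lambda x,y,z:plane("top",(365-.4+x/5.3,236-.4+y/5.3),z)[:2]
ang=lambda v:np.degrees(np.arctan2(v[1],v[0])).round(1)
r1,r2=Z(265,108,.125),Z(122,355,.125);print("ribs",r1,r2,(r1+r2)/2,np.linalg.norm(r1-r2),ang(r1-r2))
c1,c2=Z(720,42,.122),Z(762,238,.122);e=(c1+c2)/2;print("end",c1,c2,e,np.linalg.norm(c1-c2),"perp line",ang(c1-c2))
for T in((r1+r2)/2,np.array([.5305,.0445])):
    print(T,"len",np.linalg.norm(e-T),"dir",ang(e-T),"mill x line",ang(e-T)+90)
s1,s2=Z(170,120,.105),Z(207,347,.105);print("slots",s1,s2,(s1+s2)/2,np.linalg.norm(s1-s2),ang(s1-s2))
w1,w2=Z(290,122,.122),Z(700,49,.122);print("wall",ang(w2-w1));w1,w2=Z(315,305,.122),Z(745,237,.122);print("wall",ang(w2-w1))
T=np.array([.5305,.0445]);
for th in(-81,-80,-79):
  y=np.array([np.cos(np.radians(th)),np.sin(np.radians(th))]);x=np.array([y[1],-y[0]])
  print(th,"wall pts lateral",[((Z(*p,.122)-T)@x).round(4) for p in((290,122),(700,49),(315,305),(745,237))])
  for p in((381,153),(484,140),(411,243),(518,227)):
    P=Z(*p,.117)-T;print("  piece mill x,y",(P@x).round(4),(P@y).round(4))
E
```

```text
ribs [0.57248777 0.02227183] [0.48782808 0.07421357] [0.53015792 0.0482427 ] 0.09932375126335888 -31.5
end [ 0.59373445 -0.13683142] [ 0.52555821 -0.14796305] [ 0.55964633 -0.14239724] 0.06907903994728687 perp line 9.3
[0.53015792 0.0482427 ] len 0.19290710290744356 dir -81.2 mill x line 8.799999999999997
[0.5305 0.0445] len 0.18915624562171152 dir -81.1 mill x line 8.900000000000006
slots [0.56992167 0.05247657] [0.48995976 0.04182477] [0.52994071 0.04715067] 0.08066825626100725 7.6
wall -80.6
wall -81.7
-81 wall pts lateral [np.float64(-0.0318), np.float64(-0.0329), np.float64(0.0319), np.float64(0.0337)]
  piece mill x,y -0.016 0.0668
  piece mill x,y -0.0144 0.103
  piece mill x,y 0.0165 0.0711
  piece mill x,y 0.0173 0.1087
-80 wall pts lateral [np.float64(-0.0312), np.float64(-0.0297), np.float64(0.0325), np.float64(0.0369)]
  piece mill x,y -0.0148 0.0671
  piece mill x,y -0.0126 0.1033
  piece mill x,y 0.0178 0.0708
  piece mill x,y 0.0192 0.1084
-79 wall pts lateral [np.float64(-0.0305), np.float64(-0.0265), np.float64(0.033), np.float64(0.0401)]
  piece mill x,y -0.0136 0.0674
  piece mill x,y -0.0108 0.1035
  piece mill x,y 0.019 0.0705
  piece mill x,y 0.0211 0.108
```

Request:
arm_command --moves '[[[0,0,0,-0.12],[0,0,0,-0.12],[0,0,0,-0.12],[-0.035,-0.033,0,0],[-0.035,-0.033,0,0],[-0.035,-0.033,0,0],[-0.035,-0.033,0.02,0],[-0.036,-0.033,0.04,0],[-0.036,-0.033,0.04,0],[0,0,0,0],[0,0,0,0]]]' --hand 0

```text
clock: 1.48
position: [0.4851, 0.3938, 0.1319]
tcp_rot: [0.044, 0.999, 0.0, -0.0]
ft_force: [-0.3, 0.1, 0.5]
gripper_width: 0.0849
```

```bash
cat >> h.py <<'E'
def pose():
    s=env.state();r=R.from_quat(s["tcp_rot"]).as_matrix()
    print("t",round(s["clock"],2),"p",s["position"].round(4),"jaw",np.degrees(np.arctan2(r[1,1],r[0,1])).round(1),"tilt",np.degrees(np.arccos(-r[2,2])).round(2),"F",s["ft_force"].round(1),"w",round(s["gripper_width"],4),"q7",s["joint_pos"][6].round(2));return s,r
def plan(xyz,jaw):
    """tool turn first, then shift in the turned tool axes"""
    s,r=pose();a=np.arctan2(r[1,1],r[0,1]);d=(np.radians(jaw)-a+np.pi/2)%np.pi-np.pi/2
    b=a+d;y=np.array([np.cos(b),np.sin(b)]);x=np.array([-y[1],y[0]]);D=np.array(xyz)-s["position"]
    print("turn",round(-d,4),"shift",(D[:2]@x).round(4),(D[:2]@y).round(4),(-D[2]).round(4))
E
python3 - <<'E'
from h import *
plan((.4855,.392,.033),84.9)
im=env.get_image("top");cv2.imwrite("pics/t1.png",im[:,:,::-1])
E
```

```text
t 1.48 p [0.4851 0.3938 0.1319] jaw 85.0 tilt 0.05 F [-0.3  0.1  0.5] w 0.0849 q7 0.7
turn 0.0012 shift -0.0006 -0.0018 0.0989
```

Request:
arm_command --moves '[[[0,-0.002,0.025,0],[0,0,0.025,0],[0,0,0.025,0],[0,0,0.024,0],[0,0,0,0],[0,0,0,0]]]'

```text
clock: 2.28
position: [0.4854, 0.3931, 0.0346]
tcp_rot: [0.043, 0.999, 0.001, 0.001]
ft_force: [-0.5, 0.3, 0.2]
gripper_width: 0.0853
```

Request:
arm_command --moves '[[[0,0,0,0],[0,0,0,0],[0,0,0,0],[0,0,0,0],[0,0,0,0],[0,0,0,0],[0,0,0,0],[0,0,0,0],[0,0,0,0]]]' --hand 255

```text
clock: 3.4
position: [0.4853, 0.3914, 0.0333]
tcp_rot: [0.044, 0.999, 0.0, 0.0]
ft_force: [-0.8, -0.8, 3.0]
gripper_width: 0.0152
```

Request:
arm_command --moves '[[[0,0,-0.03,0],[0,0,-0.05,0],[0,0,-0.05,0],[0,0,-0.06,0],[0,0,0,-0.12],[0,0,0,-0.117],[0,-0.046,0,0],[0,-0.05,0,0],[0,-0.05,0,0],[0,-0.05,0,0],[0,-0.05,0,0],[0.0035,-0.05,0,0],[0.0035,-0.05,0,0],[0,-0.05,0,0],[0,-0.05,0,0],[0,-0.04,0,0],[0,0,0,0],[0,0,0,0]]]'

```text
clock: 5.65
position: [0.5502, -0.0893, 0.2224]
tcp_rot: [-0.075, 0.997, 0.001, -0.001]
ft_force: [0.5, 0.5, -1.6]
gripper_width: 0.0153
```

```bash
python3 - <<'E'
from h import *
plan((.5517,-.0959,.142),98.6)
t=env.get_image("top");s=env.get_image("scene")
c=np.zeros((600,800,3),np.uint8);c[:300]=cv2.resize(t[220:340,340:660-20],(800,300))[:,:,::-1]
c[300:,:500]=cv2.resize(s[120:300,300:600],(500,300))[:,:,::-1];cv2.imwrite("pics/z2.png",c)
E
```

```text
t 5.65 p [ 0.5502 -0.0893  0.2224] jaw 98.6 tilt 0.09 F [ 0.5  0.5 -1.6] w 0.0153 q7 1.84
turn -0.0002 shift -0.0005 -0.0067 0.0804
```

View pics/z2.png

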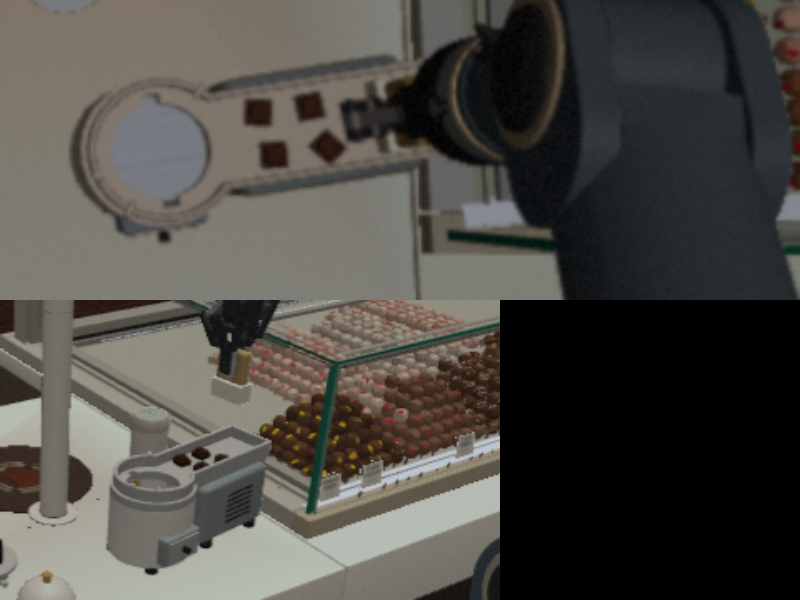

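Request:
arm_command --moves '[[[0,-0.0065,0,0],[0,0,0.02,0],[0,0,0.02,0],[0,0,0.02,0],[0,0,0.012,0],[0,0,0.008,0],[0,0,0,0],[0,0,0,0]]]'

```text
clock: 6.75
position: [0.552, -0.0967, 0.1437]
tcp_rot: [-0.075, 0.997, -0.0, 0.001]
ft_force: [-0.1, -0.1, -0.8]
gripper_width: 0.0154
```

```bash
python3 - <<'E'
from h import *
plan((.530,.0475,.1402),98.6)
E
```

```text
t 6.75 p [ 0.552  -0.0967  0.1437] jaw 98.6 tilt 0.07 F [-0.1 -0.1 -0.8] w 0.0154 q7 1.86
turn -0.0009 shift 0.0002 0.1459 0.0035
```

Request:
arm_command --moves '[[[0,0,0.0035,0],[0,0.008,0,0],[0,0.008,0,0],[0,0.008,0,0],[0,0.008,0,0],[0,0.008,0,0],[0,0.008,0,0],[0,0.008,0,0],[0,0.008,0,0],[0,0.008,0,0],[0,0.008,0,0],[0,0.008,0,0],[0,0.008,0,0]]]'

```text
clock: 8.38
position: [0.5371, -0.0011, 0.1395]
tcp_rot: [-0.075, 0.997, 0.0, -0.0]
ft_force: [0.3, -0.6, -0.8]
gripper_width: 0.0153
```

```bash
python3 - <<'E'
from h import *
plan((.530,.0475,.1402),98.6)
t=env.get_image("top");s=env.get_image("scene")
c=np.zeros((600,800,3),np.uint8);c[:350]=cv2.resize(t[230:335,360:600],(800,350))[:,:,::-1]
c[350:,:500]=cv2.resize(s[175:275,330:530],(500,250))[:,:,::-1];cv2.imwrite("pics/z3.png",c)
E
```

```text
t 8.38 p [ 0.5371 -0.0011  0.1395] jaw 98.6 tilt 0.01 F [ 0.3 -0.6 -0.8] w 0.0153 q7 1.67
turn -0.0009 shift -0.0003 0.0492 -0.0007
```

View pics/z3.png

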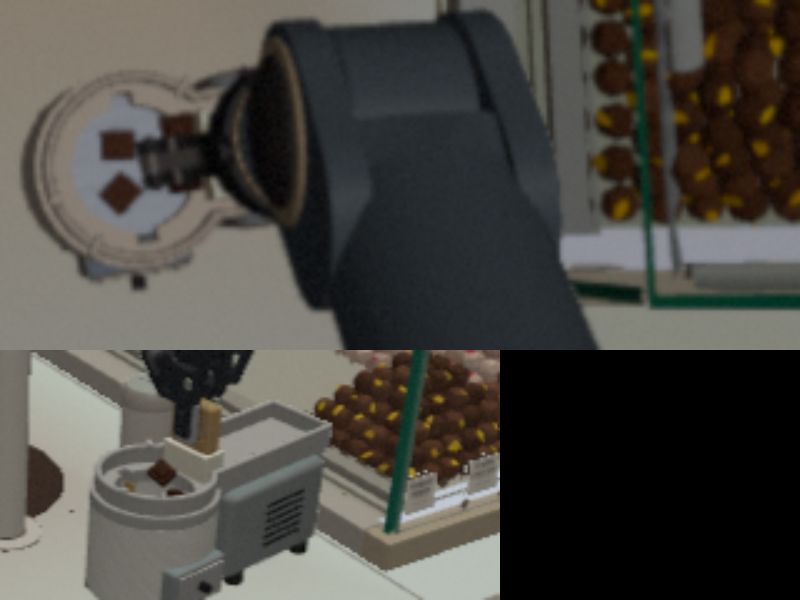

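Request:
arm_command --moves '[[[0,0.008,0,0],[0,0.008,0,0],[0,0.008,0,0],[0,0.008,0,0],[0,0.008,0,0],[0,0.008,0,0],[0,0.008,0,0],[0,0.008,0,0],[0,0,0,0],[0,-0.03,0,0],[0,0,-0.04,0],[0,0,-0.06,0],[0,0.05,0,0],[0,0.05,0,0],[0,0.05,0,0],[0,0,0,0]]]'

```text
clock: 10.48
position: [0.5086, 0.185, 0.2396]
tcp_rot: [-0.078, 0.997, 0.001, -0.0]
ft_force: [0.5, -1.2, -0.8]
gripper_width: 0.0155
```

```bash
python3 - <<'E'
from h import *
plan((.4855,.3935,.035),85)
t=env.get_image("top")
c=cv2.resize(t[225:330,200:440],(800,350))[:,:,::-1];cv2.imwrite("pics/z4.png",c)
E
```

```text
t 10.47 p [0.5086 0.185  0.2396] jaw 99.0 tilt 0.12 F [ 0.5 -1.2 -0.8] w 0.0155 q7 1.3
turn 0.2444 shift 0.0412 0.2057 0.2046
```

View pics/z4.png

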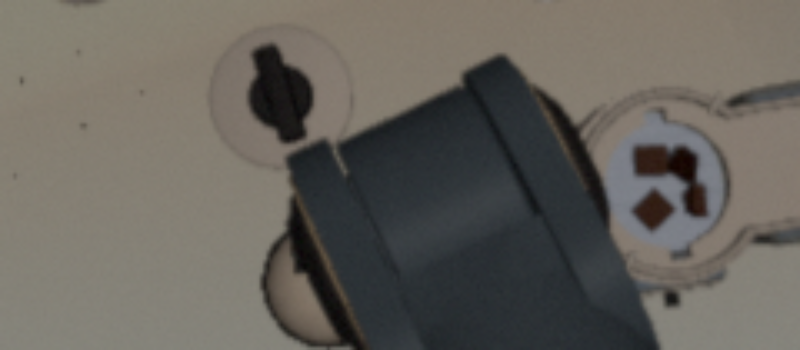

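Request:
arm_command --moves '[[[0,0,0,0.122],[0,0,0,0.122],[0.008,0.041,0,0],[0.008,0.041,0,0],[0.008,0.041,0,0],[0.008,0.041,0,0],[0.009,0.0417,0.04,0],[0,0,0.05,0],[0,0,0.05,0],[0,0,0.04,0],[0,0,0.015,0],[0,0,0,0],[0,0,0,0]]]'

```text
clock: 12.15
position: [0.49, 0.3895, 0.0465]
tcp_rot: [0.048, 0.999, 0.001, 0.001]
ft_force: [0.5, -0.1, -0.7]
gripper_width: 0.0157
```

```bash
python3 - <<'E'
from h import *
plan((.4855,.3935,.0335),85)
E
```

```text
t 12.15 p [0.49   0.3895 0.0465] jaw 84.5 tilt 0.2 F [ 0.5 -0.1 -0.7] w 0.0157 q7 0.69
turn -0.0081 shift 0.0048 0.0036 0.013
```

Request:
arm_command --moves '[[[0,0,0.006,0],[0,0,0.004,0],[0,0,0.002,0],[0,0,0.001,0],[0,0,0,0],[0,0,0,0]]]'

```text
clock: 12.9
position: [0.4885, 0.3889, 0.0333]
tcp_rot: [0.047, 0.999, -0.0, -0.0]
ft_force: [-2.8, -1.9, 10.4]
gripper_width: 0.0155
```

```bash
python3 - <<'E'
from h import *
plan((.4855,.3935,.0335),85)
E
```

```text
t 12.9 p [0.4885 0.3889 0.0333] jaw 84.6 tilt 0.0 F [-2.8 -1.9 10.4] w 0.0155 q7 0.69
turn -0.0075 shift 0.0034 0.0043 -0.0002
```

Request:
arm_command --moves '[[[0,0,-0.0005,0],[0,0,0,0],[0,0,0,0],[0,0,0,0],[0,0,0,0],[0,0,0,0],[0,0,-0.03,0],[0,0,-0.05,0],[0,0,-0.05,0],[0,0,0,-0.14],[0,0,0,-0.14],[0,0,0,-0.139],[-0.0176,-0.0488,0,0],[-0.0176,-0.0488,0,0],[-0.0176,-0.0488,0,0],[0,0,0,0],[0,0,0,0]]]' --hand 0

```text
clock: 15.02
position: [0.5848, 0.2674, 0.162]
tcp_rot: [-0.161, 0.987, 0.0, -0.0]
ft_force: [0.4, -0.4, 0.2]
gripper_width: 0.0853
```

```bash
python3 - <<'E'
from h import *
plan((.5853,.267,.032),108.6)
t=env.get_image("top");s=env.get_image("scene")
c=np.zeros((600,800,3),np.uint8);c[:320]=cv2.resize(t[225:330,195:415],(670,320))[:,:,::-1].copy() if 0 else cv2.copyMakeBorder(cv2.resize(t[225:330,195:415],(670,320)),0,0,0,130,0)[:,:,::-1]
c[320:,:560]=cv2.resize(s[200:340,220:500],(560,280))[:,:,::-1];cv2.imwrite("pics/z5.png",c)
E
```

```text
t 15.03 p [0.5848 0.2674 0.162 ] jaw 108.6 tilt 0.06 F [ 0.4 -0.4  0.2] w 0.0853 q7 1.34
turn -0.0005 shift -0.0003 -0.0005 0.13
```

View pics/z5.png

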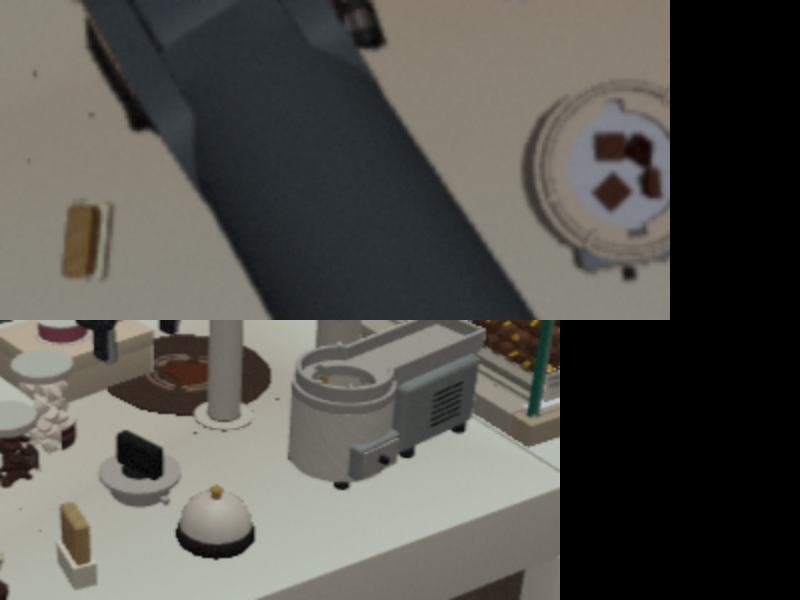

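Request:
arm_command --moves '[[[0,0,0.04,0],[0,0,0.04,0],[0,0,0.03,0],[0,0,0.02,0],[0,0,0,0],[0,0,0,0]]]'

```text
clock: 15.88
position: [0.5859, 0.2678, 0.0333]
tcp_rot: [-0.162, 0.987, 0.0, 0.001]
ft_force: [0.4, 0.1, 0.1]
gripper_width: 0.0854
```

Request:
arm_command --moves '[[[0,0,0,0],[0,0,0,0],[0,0,0,0],[0,0,0,0],[0,0,0,0],[0,0,0,0],[0,0,0,0],[0,0,0,0],[0,0,0,0]]]' --hand 255

```text
clock: 17.0
position: [0.5854, 0.267, 0.0324]
tcp_rot: [-0.161, 0.987, 0.0, 0.0]
ft_force: [-0.1, -1.1, 3.1]
gripper_width: 0.0155
```

```bash
python3 - <<'E'
from h import *
plan((.530,.0475,.25),98.6)
E
```

```text
t 17.0 p [0.5854 0.267  0.0324] jaw 108.6 tilt 0.03 F [-0.1 -1.1  3.1] w 0.0155 q7 1.32
turn 0.1741 shift 0.0876 -0.2087 -0.2176
```

Request:
arm_command --moves '[[[0,0,-0.03,0],[0,0,-0.04,0],[0,0,-0.05,0],[0,0,-0.05,0.087],[0,0,0,0.087],[0.022,-0.0522,0,0],[0.022,-0.0522,0,0],[0.022,-0.0522,0,0],[0.0216,-0.0521,0,0],[0,0,0.02,0],[0,0,0.02,0],[0,0,0,0],[0,0,0,0],[0,0,0,0]]]'

```text
clock: 18.75
position: [0.5304, 0.0477, 0.1628]
tcp_rot: [-0.075, 0.997, 0.0, 0.001]
ft_force: [0.3, 0.5, -1.4]
gripper_width: 0.0151
```

```bash
python3 - <<'E'
from h import *
plan((.530,.0475,.145),98.6)
t=env.get_image("top");s=env.get_image("scene")
c=np.zeros((600,800,3),np.uint8);c[:300,:600]=cv2.resize(t[235:320,350:520],(600,300))[:,:,::-1]
c[300:,:600]=cv2.resize(s[150:290,330:610],(600,300))[:,:,::-1];cv2.imwrite("pics/z6.png",c)
E
```

```text
t 18.75 p [0.5304 0.0477 0.1628] jaw 98.6 tilt 0.08 F [ 0.3  0.5 -1.4] w 0.0151 q7 1.54
turn 0.0005 shift 0.0004 -0.0002 0.0178
```

View pics/z6.png

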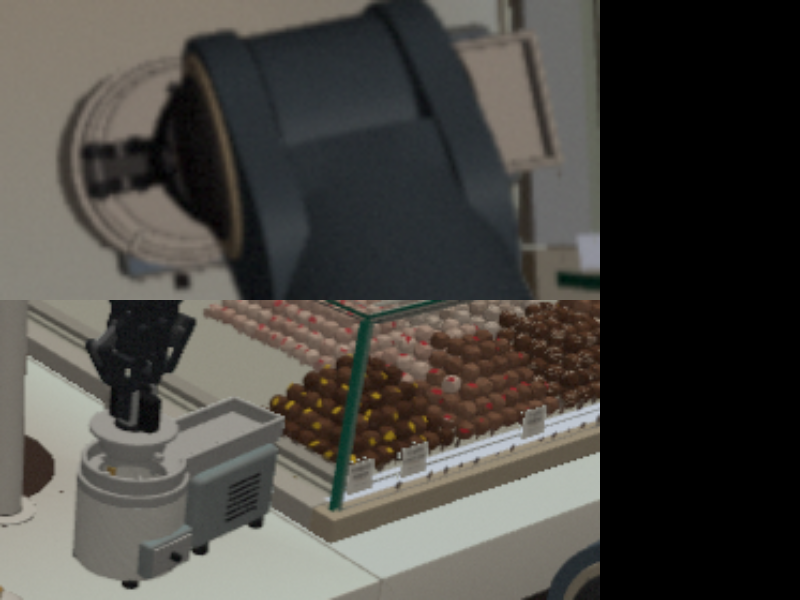

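Request:
arm_command --moves '[[[0,0,0.01,0],[0,0,0.01,0],[0,0,0.004,0],[0,0,0.003,0],[0,0,0.003,0],[0,0,0,0],[0,0,0,0]]]'

```text
clock: 19.73
position: [0.5296, 0.0472, 0.132]
tcp_rot: [-0.075, 0.997, -0.0, -0.0]
ft_force: [-1.9, -0.9, -1.6]
gripper_width: 0.0151
```

```bash
python3 - <<'E'
from h import *
plan((.530,.0475,.115),98.6);print(env.state()["torque"].round(2))
E
```

```text
t 19.73 p [0.5296 0.0472 0.132 ] jaw 98.6 tilt 0.04 F [-1.9 -0.9 -1.6] w 0.0151 q7 1.54
turn -0.0 shift -0.0005 0.0002 0.017
[-0.2   0.26 -0.03]
```

Request:
arm_command --moves '[[[0,0,0.004,0],[0,0,0.004,0],[0,0,0.003,0],[0,0,0.003,0],[0,0,0,0],[0,0,0,0]]]'

```text
clock: 20.48
position: [0.5296, 0.047, 0.1176]
tcp_rot: [-0.075, 0.997, -0.0, -0.0]
ft_force: [-0.6, -3.1, -3.4]
gripper_width: 0.0154
```

```bash
python3 - <<'E'
from h import *
plan((.530,.0475,.115),98.6);print(env.state()["torque"].round(2))
E
```

```text
t 20.48 p [0.5296 0.047  0.1176] jaw 98.6 tilt 0.05 F [-0.6 -3.1 -3.4] w 0.0154 q7 1.53
turn -0.0001 shift -0.0005 0.0004 0.0026
[-0.84  0.36 -0.02]
```

Request:
arm_command --moves '[[[0,-0.0005,0.0015,0],[0,0,0.001,0],[0,0,0.0007,0],[0,0,0,0],[0,0,0,0]]]'

```text
clock: 21.1
position: [0.5298, 0.0468, 0.1154]
tcp_rot: [-0.075, 0.997, -0.0, -0.0]
ft_force: [-4.2, -2.4, 4.5]
gripper_width: 0.0153
```

```bash
python3 - <<'E'
from h import *
plan((.530,.0475,.115),98.6);print(env.state()["torque"].round(2))
E
```

```text
t 21.1 p [0.5298 0.0468 0.1154] jaw 98.6 tilt 0.01 F [-4.2 -2.4  4.5] w 0.0153 q7 1.54
turn -0.0 shift -0.0003 0.0006 0.0004
[-0.73  1.01 -0.01]
```

Request:
arm_command --moves '[[[0,0,0,0.04],[0,0,0,0.04],[0,0,0,0.04],[0,0,0,0.04],[0,0,0,0.04],[0,0,0,0.04],[0,0,0,0.04],[0,0,0,0.04],[0,0,0,0.04],[0,0,0,0.04],[0,0,0,0],[0,0,0,0]]]'

```text
clock: 22.6
position: [0.5291, 0.0479, 0.1154]
tcp_rot: [0.124, 0.992, 0.0, -0.001]
ft_force: [-6.4, -1.3, 6.6]
gripper_width: 0.0151
```

```bash
python3 - <<'E'
from h import *
plan((.530,.0475,.115),59.6);print(env.state()["torque"].round(2))
E
```

```text
t 22.6 p [0.5291 0.0479 0.1154] jaw 75.8 tilt 0.09 F [-6.4 -1.3  6.6] w 0.0151 q7 1.18
turn 0.2825 shift -0.0009 0.0001 0.0004
[-0.4   1.3   0.13]
```

Request:
arm_command --moves '[[[0.0005,0,0,0.04],[0,0,0,0.04],[0,0,0,0.04],[0,0,0,0.04],[0,0,0,0.04],[0,0,0,0.04],[0,0,0,0.04],[0,0,0,0],[0,0,0,0],[0,0,0,0]]]'

```text
clock: 23.85
position: [0.5294, 0.0479, 0.1153]
tcp_rot: [0.262, 0.965, 0.0, -0.0]
ft_force: [-5.4, -0.6, 5.7]
gripper_width: 0.0152
```

```bash
python3 - <<'E'
from h import *
plan((.530,.0475,.115),59.6);print(env.state()["torque"].round(2))
t=env.get_image("top");s=env.get_image("scene")
c=np.zeros((600,800,3),np.uint8);c[:300,:600]=cv2.resize(t[235:320,350:520],(600,300))[:,:,::-1]
c[300:,:]=cv2.resize(s[195:307,210:510],(800,300))[:,:,::-1];cv2.imwrite("pics/z7.png",c)
E
```

```text
t 23.85 p [0.5294 0.0479 0.1153] jaw 59.7 tilt 0.06 F [-5.4 -0.6  5.7] w 0.0152 q7 0.93
turn 0.0009 shift -0.0007 -0.0001 0.0003
[-0.14  1.05  0.18]
```

View pics/z7.png

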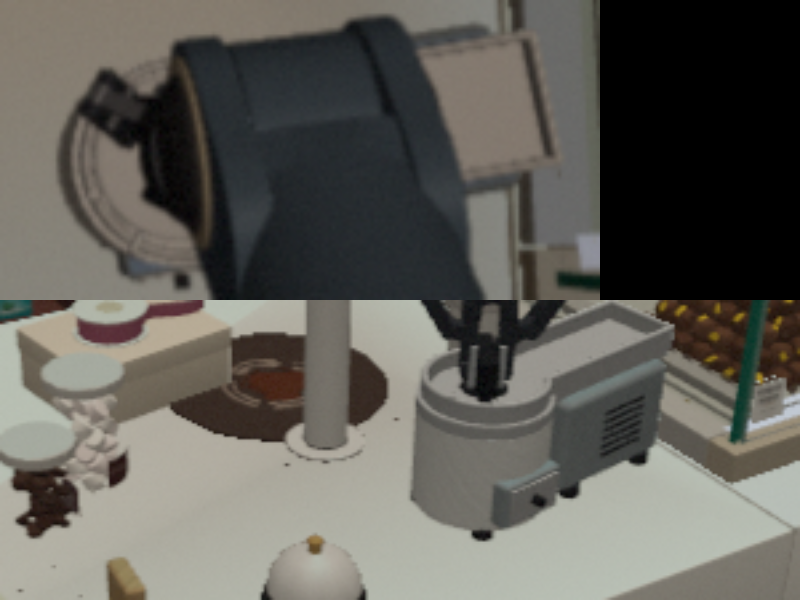

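```bash
python3 -c "
from h import *
env.hand_in();pose()"
```

```text
the job is handed in; nothing more can be done
the job is handed in; nothing more can be done
```

The whole task was carried out and handed in at about 24 s on the robot's clock. `hand_in` gives no verdict, so the result rests on my own checks.

- **Chocolate:** I pushed all four squares along the tray with the scraper. A top picture afterwards showed all four in the chamber under the throat.
- **Scraper:** I stood it back near its starting place. A later picture showed it upright and let go.
- **Cap:** It went in with the pins through the slots and reached its seated height: TCP at 0.1154 m, the value I had worked out for fully down. I then turned it 39° clockwise.
- **Last readings:** The jaw angle was 59.7° against a target of 59.6°, the tilt 0.06° and the finger opening 15 mm on the bar. The upward force was 5.7 N, and the torque about the vertical was 0.18 N m against the spring. I saw no sign of a click.
- **Bystanders:** I did not measure the jars, tin or shaker again at the end. I felt no collision, and the last picture showed both jars still standing.

**Not confirmed:** I could not read the switch ring angle directly. The bar's line with the ribs comes from the jaw angle and my camera estimate of the slot line. My separate estimates of that line ranged over about 2°, well within the 0.18 rad (about 10°) allowed. The measured torque was above the roughly 0.10 N m expected from the spring alone; I put this down to friction.

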